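Nest the parts cups in their cradle and shut the keeper

TASK

Put the two empty parts cups away in the orange cradle: bring the standing cup down onto its side on the runners and slide it fully home over the foot of the lying cup, so that the two are nested together and up against the end stop. Then swing the steel keeper bar fully across behind the nested cups. Leave the other things on the bench where they are.

Things in the scene. Friction and masses are not known exactly. Their poses are not given: they have to be found in the camera images.
- cradle: Orange board cradle fixed to the bench, 350 x 170 mm, base board top at z = 12 mm. Origin: on the bench under the middle of the channel; x runs along the channel (centre line y = 0) from the loading pad to the end stop, z up. Side boards along the runners: x -60 to 165 mm, inner faces at y = -42 and +42 mm, top at z = 40 mm.
- pad_top (a point): Middle of the flat loading pad's top (cradle x = -112, y = 0, z = 22 mm); the pad spans x -165 to -60, y -50 to 50 mm.
- runners (a point): Midway between the two runners, at the height of their tops (cradle x = 52, y = 0, z = 22 mm). They run along x from -60 to 165 mm, 8 mm wide, inner edges at y = -15 and +15 mm; a lying cup rests on those inner edges, its axis about 42 mm (foot) to 54 mm (mouth) above the bench.
- stop_face (a point): Middle of the end stop's face that looks down the channel (cradle x = 165, y = 0, z = 53 mm); the stop is 100 mm wide, its top at z = 102 mm.
- standing_cup: Grey hollow tapered plastic cup, about 110 g, standing mouth up on the loading pad. Origin: centre of the foot's underside; z from foot to mouth. 90 mm tall, rim 70 mm outside, wall 2.5 mm, 51 mm at 14 mm above the foot, foot bevelled to 36 mm. Thick closed foot: inner floor at z = 36 mm. Fully nested, the lying cup's foot touches this floor (origins 36 mm apart, pair 126 mm long).
- standing_cup_mouth (a point): Centre of the mouth of the standing cup (90 mm from its origin).
- lying_cup: The same kind of cup, lying on the runners of the cradle with its mouth towards the end stop (0 to 20 mm from it) and its foot towards the loading pad; the same origin and axes; its z axis rises about 8 degrees towards the mouth.
- lying_cup_mouth (a point): Centre of the mouth of the lying cup (90 mm from its origin).
- keeper (a joint): Angle of the steel keeper bar about its upright pivot: 0 = shut, straight across the channel (bar along cradle +y, middle line at x = 27 mm, just behind the nested pair); grows as it swings open towards the loading pad; 1.57 = parallel to the channel, beside the pad; stops at 0 and 2.2. Stays where it is left (stiff pivot, about 0.04 N m).
- keeper_pivot (a point): Axis of the keeper's pivot, at the middle of the bar's height (cradle x = 27, y = -66, z = 50 mm). The bar is 112 mm long from here, 12 mm thick and 12 mm high (z = 44 to 56 mm).
- keeper_tip (a point): Point on the keeper bar, 108 mm from the pivot, at mid height.
- screwdriver: Green-handled screwdriver, 190 mm, lying on the bench: leave alone.
- flux_bottle: White plastic bottle, 50 mm diameter, 110 mm tall: leave alone.
- circuit_board: Green circuit board, 120 x 80 mm with low components: leave alone.
- screw_bin: Blue open bin, 110 x 90 x 50 mm: leave alone.
Not all that is in view belongs to the job. Leave any yellow look-alike of the standing_cup alone.

How it is judged:
By the outcome, as a careful person would: the job done as asked, in the order asked, and still so for the second after the job is handed in, with the robot touching nothing.
It also fails if it takes over 58 s, if anything falls off the work surface, if the arm or the gripper's body presses on something with over 40 N, if the wrist force passes 120 N, or if a joint passes its speed limit or range.

ROBOT

A 6-joint arm with a two-finger parallel gripper is mounted at the origin on the work surface. World frame = base frame: x ahead of the robot, y to its left, z up, the work surface at z = 0. Lengths are in m, angles in rad, forces in N, time in s.
With the tool pointing down it reaches from about 0.275 to 0.825 m from the base axis. Payload 5.2 kg.
Tool frame: the origin (TCP) lies midway between the tips of the shut fingers; the grasp point (between the pads) lies manip.tcp_to_grasp behind it (manip.tcp_to_grasp is the distance from the TCP to the grasp point, in m); z points along the fingers, y is the line along which they close (so a half turn about z gives the same grasp; the last joint's range is limited). The gripper opens to 93 mm and grips with 3 to 60 N. Pads are 15 mm wide; open, the fingers measure 128 mm over their backs; the gripper's body (75 mm by 188 mm) begins 65 mm behind the grasp point.
Start: joints at [1.106, 0.259, 1.535, -0, 1.348, -0.203], TCP at [0.142, 0.531, 0.219] pointing down, gripper open.
Joint ranges: [-3.14, 3.14], [-0.91, 2.08], [0.19, 2.58], [-1.22, 4.36], [0.22, 2.71], [-3.12, 3.12]. Speed limits (rad/s): [2.57, 2.57, 3.14, 3.14, 3.14, 3.14].

INTERFACE

Orientations are given as a unit quaternion [x, y, z, w].
In Python, from station import manip, read_camera, camera_model gives the robot as it stands. The module is installed in compiled form; this text tells all that it offers.
- The arm moves only by the tool drive_tool, never from a script. Its arguments are lists of equal length, an entry for each row: "hand": the closure, from -1 (fully open) to 1 (shut); "translation": the shift along the tool's x, y, z in cm, a list of three; "twist": the turn about the tool's z in degrees. A call has 1 to 10 rows; each row shifts and turns the commanded pose from where the row before left it, along the tool's axes as they then stand; what a row does not reach is not made up. A row lasts 1/10 s, in which the tool goes at most 50 mm and 8.59 degrees, less where a joint would pass 70% of its speed; a pose out of reach is approached as far as the arm can. A call is refused whole if a number of a shift passes 5 or a number of a turn 8.59, either way. A call with a gripper value outside its range is refused whole. The fingers move at their own pace and stop on an object; "squeeze" is the grip in N (left out, the last holds). Time passes only in rows, so rows that do not move let the fingers close. It gives the time, the measured TCP pose, the force, the opening and the grip force at its end, in the units of the state.
- manip.get_obs(): the state, without advancing time (a new reading comes with each control period).
- read_camera(name): name is "side" or "top" or "wrist"; returns the picture (480x640x3 uint8, red, green, blue); there is no depth.
- camera_model(name): a dict with "K" (3x3 intrinsics, pixels), "rvec" (rotation vector, rad) and "tvec" (3), from world to camera coordinates, as OpenCV has them. Camera axes: x right, y down, z forward; pixel columns grow to the right and rows downward; lengths in m; the calibration is good to about 2 mm. The wrist camera is an equidistant fisheye: a pixel r from the principal point sees the ray r / f radians off the axis. A picture is of the moment at which its call begins: read the wrist's pose just before it. camera_model takes no time and is no camera call; for the wrist camera it gives the pose at the moment of the call.
- manip.hand_in(): hands the job in; it is judged then, once.
The state is a dict: "time_s": time; "joint_positions": joint angles; "qvel": joint speeds; "effort": joint torques, N m; "eef_pos": TCP position; "orientation": TCP orientation; "wrist_force": force on the tool from outside, world axes, zero at the start; "torque": the same for the moment, N m; "finger_gap": finger opening in m; "grasp_force": force on a finger pad.
Only numpy, scipy, OpenCV 4.12 (cv2) and the standard library are available. Lean on these libraries where they do the work, as an engineer would, in place of code of your own. Each camera call takes 0.05 s, during which the arm holds its last target. There are 200 camera calls.

## Working session

There is one attempt and no reset: what is moved stays moved. The work goes in short steps, Python scripts to look and compute and a tool call to move; the robot and the scene stay as the last step left them, time stands still between calls to the robot, and variables do not carry over. Pictures are saved under pics/ and viewed, at most 13 in all, crops included, and the job is handed in when it is done.

Besides the shell and the picture viewer there is one more tool, called after "Call:" by a JSON object that holds its "api" and its "payload", one argument or row to a line. drive_tool: Moves the arm, as the interface text tells. Its arguments: {"type":"object","properties":{"hand":{"type":"array"},"translation":{"type":"array"},"twist":{"type":"array"},"squeeze":{"type":"number"}},"required":["hand","translation","twist"]}

```bash
mkdir -p pics; ls; python3 - <<'E'
from station import manip, read_camera, camera_model
import cv2,numpy as np
o=manip.get_obs();print(o); print(manip.tcp_to_grasp)
for n in("top","side"):
    im=read_camera(n);cv2.imwrite(f"pics/{n}0.png",im[:,:,::-1]);m=camera_model(n);print(n,m)
E
```

```text
pics
{'time_s': 0.0, 'joint_positions': array([ 1.10621346e+00,  2.59327356e-01,  1.53606368e+00,  1.20413096e-06,
        1.34800499e+00, -2.02802707e-01]), 'qvel': array([ 2.07134379e-04, -3.49849024e-05, -1.16306185e-03, -4.55559653e-04,
        3.61359103e-04,  1.32725396e-03]), 'effort': array([ 7.05229268e-04, -4.37303889e+01, -2.84007579e+01,  7.20596546e-02,
        4.10246139e-02, -1.23218820e-04]), 'eef_pos': array([0.14207091, 0.53077353, 0.21783392]), 'orientation': array([ 1.30516742e-01,  9.91445695e-01, -8.51756880e-04, -2.95888100e-04]), 'wrist_force': array([0.44251975, 0.20177716, 0.14900907]), 'torque': array([-0.02999175, -0.01758888, -0.02054813]), 'grasp_force': 0.0, 'finger_gap': 0.09314193891077238}
0.0188
top {'K': array([[624.59575918,   0.        , 312.56364732],
       [  0.        , 624.59575918, 247.78182286],
       [  0.        ,   0.        ,   1.        ]]), 'rvec': array([ 1.99803395, -2.2106202 ,  0.24531924]), 'tvec': array([0.04457963, 0.57285266, 1.22208906])}
side {'K': array([[596.48176179,   0.        , 320.61955041],
       [  0.        , 596.48176179, 229.80491521],
       [  0.        ,   0.        ,   1.        ]]), 'rvec': array([ 2.33423055, -0.84278027,  0.31133388]), 'tvec': array([-0.42770666,  0.33184185,  1.27892603])}
```

View pics/top0.png

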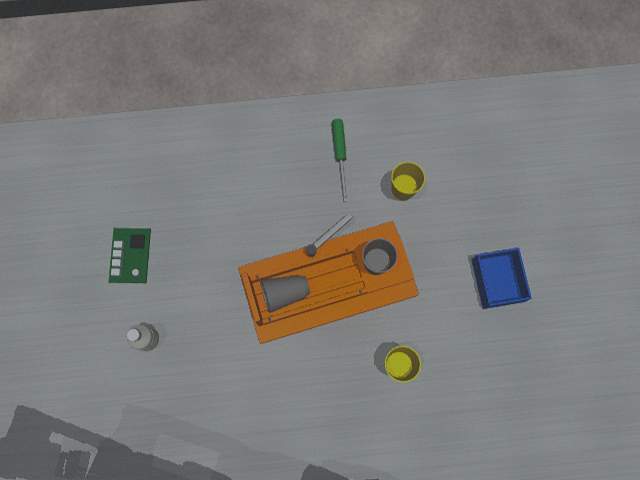

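View pics/side0.png

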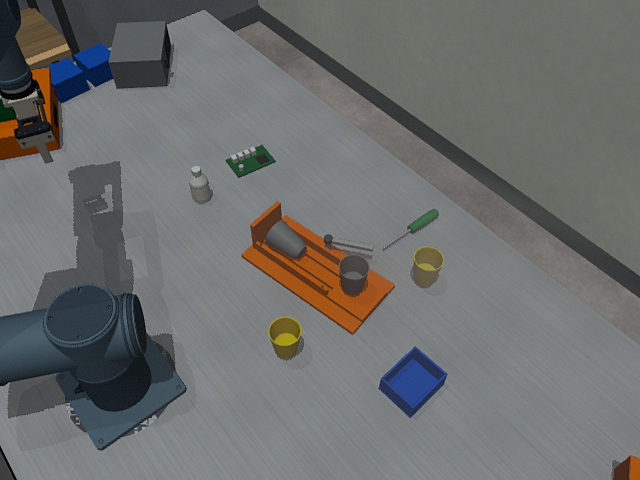

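The top view shows the cradle at about (240–418, 222–342), the stop at its left end, the grey standing cup at (380,257), and the keeper pivot near (311,250) pointing to (352,216). Both yellow cups are decoys. I'll enlarge that area.

```bash
cat > h.py <<'E'
import numpy as np, cv2
from station import manip, read_camera, camera_model
def ray(name,uv,z):
    m=camera_model(name);R,_=cv2.Rodrigues(np.array(m["rvec"]));t=np.array(m["tvec"])
    d=R.T@np.linalg.inv(m["K"])@np.array([*uv,1.]);c=-R.T@t
    return c+d*(z-c[2])/d[2]
def proj(name,P):
    m=camera_model(name);return cv2.projectPoints(np.array(P,float),m["rvec"],m["tvec"],m["K"],None)[0][:,0]
E
python3 - <<'E'
import cv2
im=cv2.imread("pics/top0.png")[210:350,230:430];cv2.imwrite("pics/topc.png",cv2.resize(im,None,fx=4,fy=4,interpolation=cv2.INTER_CUBIC))
im=cv2.imread("pics/side0.png")[195:335,235:400];cv2.imwrite("pics/sidec.png",cv2.resize(im,None,fx=4,fy=4,interpolation=cv2.INTER_CUBIC))
E
```

```text
(no output)
```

View pics/topc.png

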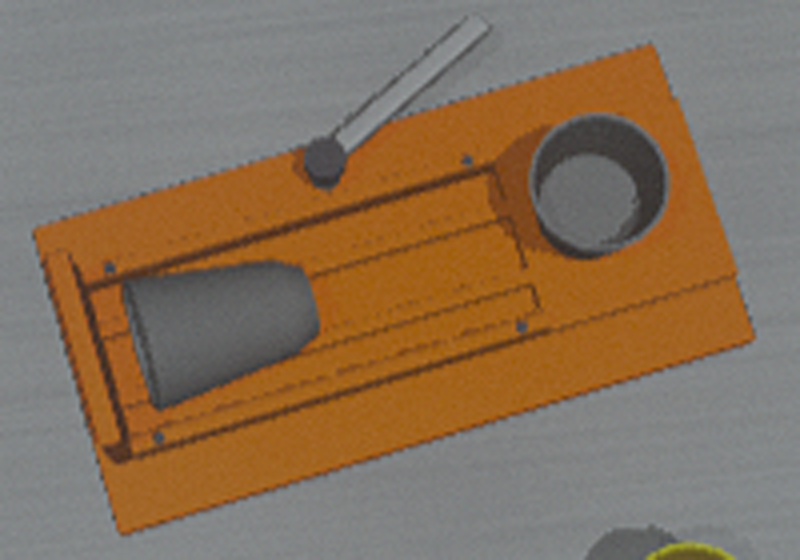

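View pics/sidec.png

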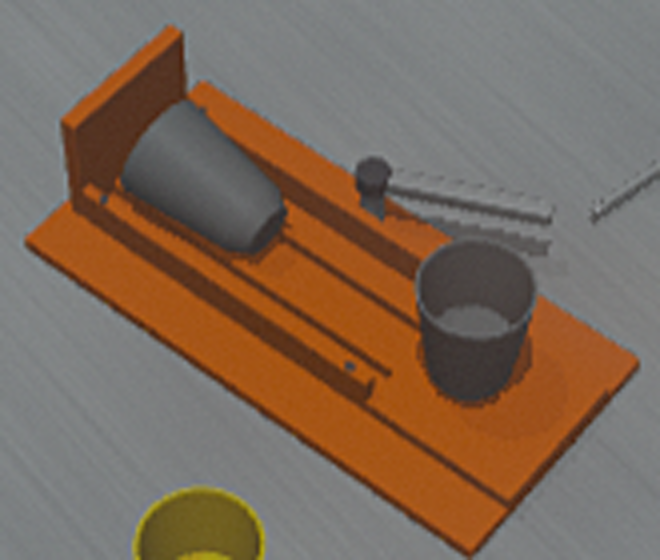

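The crops show the base board corners in the top crop at (35,230), (652,44), (755,338) and (122,534). The rim centre is at (598,186), the lying cup's foot end is near (318,320), the pivot is at (325,160) and the keeper tip is at (480,25).

```bash
cat >> h.py <<'E'
def tc(u,v): return (230+(u-1.5)/4,210+(v-1.5)/4)
def sc(u,v): return (235+(u-1.5)/4,195+(v-1.5)/4)
E
python3 - <<'E'
from h import *
def fit(P,Q):  # 2D rigid: world = R q + t
    P=np.array(P);Q=np.array(Q);pm=P.mean(0);qm=Q.mean(0)
    H=(Q-qm).T@(P-pm);a=np.arctan2(H[0,1]-H[1,0],H[0,0]+H[1,1])
    R=np.array([[np.cos(a),-np.sin(a)],[np.sin(a),np.cos(a)]]);return a,R,pm-R@qm
Q=[(.175,-.085),(-.175,-.085),(-.175,.085),(.175,.085)]
T=[ray("top",tc(*p),.012)[:2] for p in[(35,230),(652,44),(755,338),(122,534)]]
S=[ray("side",sc(*p),.012)[:2] for p in[(205,82),(638,360),(470,554),(26,242)]]
for X in(T,S):
    a,R,t=fit(X,Q);print(np.degrees(a),t,(np.array(X)-(np.array(Q)@R.T+t))*1e3)
a,R,t=fit(np.array(T+S),Q+Q);print("all",a,np.degrees(a),t)
loc=lambda p:np.r_[R.T@(p[:2]-t),p[2]]
f=lambda n,p,z:print(n,p,loc(p:=p)*1e3)
for n,p in dict(rimT=ray("top",tc(598,186),.112),rimS=ray("side",sc(476,286),.112),pivT=ray("top",tc(325,158),.065),tipT=ray("top",tc(480,25),.056),footT=ray("top",tc(318,322),.042),m1=ray("top",tc(124,280),.054),m2=ray("top",tc(162,408),.054)).items(): print(n,p.round(4),(loc(p)*1e3).round(1))
print("start TCP local",loc(manip.get_obs()["eef_pos"]))
E
```

```text
101.3845375896511 [ 0.51212136 -0.03952801] [[-0.70341869 -1.67586208]
 [-1.21685636  1.27850621]
 [ 0.66411376  1.49242521]
 [ 1.25616129 -1.09506934]]
101.08994662464843 [ 0.50981809 -0.04045457] [[ 0.4096678  -1.56199485]
 [-1.13041801  2.42855598]
 [-0.04853282  1.08876884]
 [ 0.76928303 -1.95532997]]
all 1.76692368920594 101.23727011318553 [ 0.51096972 -0.03999129]
rimT [ 0.5335 -0.1415  0.112 ] [-104.    -2.4  112. ]
rimS [ 0.5351 -0.1412  0.112 ] [-103.9   -4.   112. ]
pivT [ 0.5718 -0.0096  0.065 ] [ 17.9 -65.6  65. ]
tipT [ 0.6367 -0.0978  0.056 ] [ -81.2 -112.1   56. ]
footT [0.491  0.0022 0.042 ] [45.3 11.3 42. ]
m1 [0.5208 0.0993 0.054 ] [134.7 -36.8  54. ]
m2 [0.4533 0.0855 0.054 ] [134.3  32.2  54. ]
start TCP local [0.63175133 0.25056429 0.21790432]
```

The board must span x from -165 to +185 mm, because that brings the pivot, the pad end and the lying mouth into agreement. That moves the cradle origin 10 mm from the board's middle. The cup is then at cradle (-94,-3), the lying cup's mouth at about 144, and the keeper at about 2.0 rad. Next I'll twist the tool to line up with the cradle.

```bash
cat >> h.py <<'E'
A=1.766924;Rc=np.array([[np.cos(A),-np.sin(A)],[np.sin(A),np.cos(A)]]);T0=np.array([.51097,-.03999])-Rc@[.010,0]
def loc(p): return np.r_[Rc.T@(np.array(p)[:2]-T0),p[2]]*1e3
def wld(q): return np.r_[Rc@np.array(q[:2])/1e3+T0,q[2]/1e3]
def st():
    o=manip.get_obs();q=o["orientation"];ang=np.degrees(2*np.arctan2(q[1],q[0]))
    print("t",o["time_s"],"loc",loc(o["eef_pos"]).round(1),"toolx-vs-cradle",(ang-np.degrees(A)+180)%360-180,"gap",o["finger_gap"]*1e3,"gf",o["grasp_force"],"F",o["wrist_force"].round(2))
E
python3 -c "
from h import *;st()"
```

```text
t 0.1 loc [641.8 250.6 217.9] toolx-vs-cradle 63.760299841519924 gap 92.69044727142996 gf 0.0 F [0.07 0.31 0.51]
```

Call:
{"api": "drive_tool", "payload": {
  "hand": [-1,-1,-1,-1,-1,-1,-1,-1],
  "translation": [
    [0,0,0],
    [0,0,0],
    [0,0,0],
    [0,0,0],
    [0,0,0],
    [0,0,0],
    [0,0,0],
    [0,0,0]
  ],
  "twist": [8,8,8,8,8,8,8,7.7]
}}

```text
time_s: 0.9
eef_pos: [0.1422, 0.531, 0.2181]
orientation: [0.636, 0.771, -0.001, 0.0]
wrist_force: [0.2, 0.0, 0.3]
finger_gap: 0.093
grasp_force: 0.0
```

```bash
python3 -c "
from h import *;st()"
```

```text
t 0.9 loc [641.9 250.5 218.1] toolx-vs-cradle -0.2604863837450466 gap 92.98373290348758 gf 0.0 F [0.22 0.   0.3 ]
```

Call:
{"api": "drive_tool", "payload": {
  "hand": [-1,-1,-1,-1,-1,-1,-1,-1,-1,-1],
  "translation": [
    [-3.7,1.3,0],
    [-3.7,1.3,0],
    [-3.7,1.3,0],
    [-3.7,1.3,0],
    [-3.7,1.3,0],
    [-3.7,1.3,0],
    [-3.7,1.3,0],
    [-3.7,1.3,0],
    [-3.7,1.3,0],
    [-3.7,1.3,0]
  ],
  "twist": [0,0,0,0,0,0,0,0,0,0]
}}

```text
time_s: 1.9
eef_pos: [0.3425, 0.1924, 0.2185]
orientation: [0.634, 0.773, -0.0, -0.0]
wrist_force: [0.3, 1.6, -0.1]
finger_gap: 0.0935
grasp_force: 0.0
```

Call:
{"api": "drive_tool", "payload": {
  "hand": [-1,-1,-1,-1,-1,-1,-1,-1,-1,-1],
  "translation": [
    [-3.7,1.3,0],
    [-3.7,1.3,0],
    [-3.7,1.3,0],
    [-3.7,1.3,0],
    [-3.7,1.3,0],
    [-3.7,1.3,0],
    [-3.7,1.3,0],
    [-3.7,1.3,0],
    [-3.7,1.3,0],
    [0,0,0]
  ],
  "twist": [0,0,0,0,0,0,0,0,0,0]
}}

```text
time_s: 2.9
eef_pos: [0.524, -0.1138, 0.2177]
orientation: [0.635, 0.772, -0.0, 0.0]
wrist_force: [-0.1, -0.2, 0.0]
finger_gap: 0.0929
grasp_force: 0.0
```

```bash
python3 - <<'E'
from h import *
st()
m=camera_model("wrist");im=read_camera("wrist");cv2.imwrite("pics/w1.png",im[:,:,::-1]);print(m)
E
```

```text
t 2.9 loc [-65.    1.6 217.7] toolx-vs-cradle -0.14845294309404267 gap 92.93338474700097 gf 0.0 F [-0.09 -0.21  0.03]
{'K': array([[371.64829954,   0.        , 319.18410763],
       [  0.        , 371.64829954, 240.62765523],
       [  0.        ,   0.        ,   1.        ]]), 'rvec': array([-2.87408246, -0.2775538 , -0.03518753]), 'tvec': array([-0.49175509, -0.23530401,  0.33474924])}
```

View pics/w1.png

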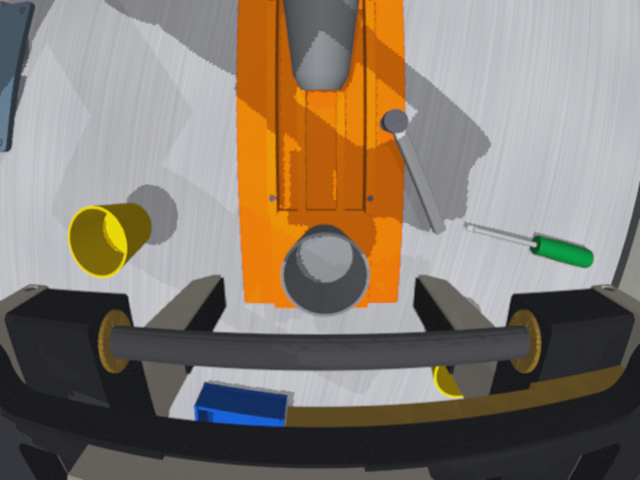

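The wrist view shows the rim centre at (326,271), the near ends of the side boards at (277,210) and (366,210), and the hub at (395,120). The lying cup's foot is at (322,88). I'll convert these to check the frame.

```bash
cat >> h.py <<'E'
def fish(uv,z,m=None):
    m=m or camera_model("wrist");K=m["K"];d=np.array([uv[0]-K[0,2],uv[1]-K[1,2]])/K[0,0];r=np.hypot(*d)
    v=np.r_[d/r*np.sin(r),np.cos(r)];R,_=cv2.Rodrigues(np.array(m["rvec"]));c=-R.T@m["tvec"];w=R.T@v
    return c+w*(z-c[2])/w[2]
E
python3 - <<'E'
from h import *
for n,u,z in[("rim",(326,271),.112),("b1",(277,210),.04),("b2",(366,210),.04),("hub",(395,120),.065),("tip",(437,230),.056),("foot",(322,88),.035),("runnerL",(307,210),.022),("runR",(336,210),.022),("padend1",(244,302),.012),("padend2",(400,302),.012)]: print(n,loc(fish(u,z)).round(1))
E
```

```text
rim [-88.3  -1.8 112. ]
b1 [-52.9  43.1  40. ]
b2 [-53.1 -40.6  40. ]
hub [ 30.1 -61.6  65. ]
tip [ -68.6 -106.5   56. ]
foot [61.4  0.5 35. ]
runnerL [-56.2  15.5  22. ]
runR [-56.3 -13.1  22. ]
padend1 [-159.8   86.8   12. ]
padend2 [-160.3  -85.6   12. ]
```

```bash
cat >> h.py <<'E'
T0=T0+Rc@[.003,.001]
E
python3 -c "
from h import *;st()"
```

```text
t 2.95 loc [-65.4   1.5 217.6] toolx-vs-cradle -0.10627197462324034 gap 93.06983656910715 gf 0.0 F [-1.55 -0.17 -0.76]
```

Call:
{"api": "drive_tool", "payload": {
  "hand": [-1,-1,-1,-1,-1,-1,-1,-1],
  "translation": [
    [-1.2,0.2,0],
    [-1.2,0.2,0],
    [0,0,3],
    [0,0,3.5],
    [0,0,3.5],
    [0,0,3.5],
    [0,0,3],
    [0,0,0]
  ],
  "twist": [0,0,0,0,0,0,0,0]
}}

```text
time_s: 3.75
eef_pos: [0.5279, -0.1309, 0.0501]
orientation: [0.634, 0.774, -0.001, -0.004]
wrist_force: [-0.1, -0.5, -0.2]
finger_gap: 0.0931
grasp_force: 0.0
```

```bash
python3 -c "
from h import *;st()"
```

```text
t 3.75 loc [-85.4   0.1  50.1] toolx-vs-cradle 0.10765274839297945 gap 93.13344318368263 gf 0.0 F [-0.14 -0.54 -0.25]
```

```bash
sed -i 's/\[.003,.001\]/[.0015,.001]/' h.py
```

Call:
{"api": "drive_tool", "payload": {
  "hand": [-1,-1,0,0.4,0.4,0.4,0.4,0.4,0.4,0.4],
  "translation": [
    [-0.9,0.3,-0.2],
    [0,0,0],
    [0,0,0],
    [0,0,0],
    [0,0,0],
    [0,0,0],
    [0,0,0],
    [0,0,0],
    [0,0,0],
    [0,0,0]
  ],
  "twist": [0,0,0,0,0,0,0,0,0,0],
  "squeeze": 6
}}

```text
time_s: 4.75
eef_pos: [0.5358, -0.1409, 0.0561]
orientation: [0.634, 0.773, -0.0, 0.0]
wrist_force: [-1.8, -0.0, 4.4]
finger_gap: 0.0697
grasp_force: 6.0
```

```bash
python3 -c "
from h import *;st()"
```

```text
t 4.75 loc [-95.3  -5.7  56.1] toolx-vs-cradle 0.068178923638186 gap 69.67467268452563 gf 6.000089947992819 F [-1.8  -0.04  4.36]
```

The fingers closed on the rim at 70 mm, because it is the widest part in their span. That makes a good hinge, so I'll regrip with the pads right at the rim.

Call:
{"api": "drive_tool", "payload": {
  "hand": [-0.6,-1,-1,-1,0.4,0.4,0.4,0.4,0.4,0.4],
  "translation": [
    [0,0,0],
    [0,0,-1.5],
    [0,0,-1.5],
    [0,0,-1.2],
    [0,0,0],
    [0,0,0],
    [0,0,0],
    [0,0,0],
    [0,0,0],
    [0,0,0]
  ],
  "twist": [0,0,0,0,0,0,0,0,0,0],
  "squeeze": 8
}}

```text
time_s: 5.75
eef_pos: [0.5353, -0.1406, 0.0971]
orientation: [0.634, 0.773, -0.0, -0.0]
wrist_force: [0.6, 1.2, -1.0]
finger_gap: 0.0698
grasp_force: 8.0
```

```bash
python3 -c "
from h import *;st();cv2.imwrite('pics/s2.png',cv2.resize(read_camera('side')[180:340,225:425,::-1],None,fx=3,fy=3));st()"
```

```text
t 5.75 loc [-94.9  -5.3  97.1] toolx-vs-cradle 0.05782574465496282 gap 69.78928988964851 gf 7.9999021961702965 F [ 0.6   1.22 -0.96]
t 5.8 loc [-94.9  -5.4  97.2] toolx-vs-cradle 0.060196980868283845 gap 69.53318617350749 gf 7.999971674289554 F [ 0.24 -0.2  -0.54]
```

View pics/s2.png

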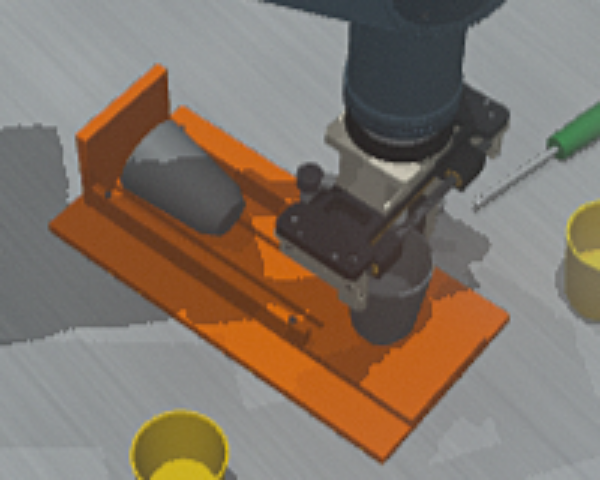

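The cup is upright between the fingers, gripped at the rim near (370,290). I'll lift it slightly, move it back 42 mm and centre it.

Call:
{"api": "drive_tool", "payload": {
  "hand": [0.4,0.4,0.4,0.4,0.4,0.4,0.4,0.4,0.4],
  "translation": [
    [0,0,-0.3],
    [0,0,-0.3],
    [-1,-0.1,0],
    [-1.2,-0.15,0],
    [-1,-0.15,0],
    [-1,-0.1,0],
    [0,0,0],
    [0,0,0.4],
    [0,0,0.2]
  ],
  "twist": [0,0,0,0,0,0,0,0,0]
}}

```text
time_s: 6.7
eef_pos: [0.5385, -0.1825, 0.097]
orientation: [0.634, 0.773, 0.0, -0.001]
wrist_force: [-0.1, 0.1, -1.6]
finger_gap: 0.0695
grasp_force: 8.0
```

```bash
python3 -c "
from h import *;st()
a=[(-18*np.cos(t)+90*np.sin(t),18*np.sin(t)+90*np.cos(t)) for t in np.radians(np.arange(0,63,7))];print(np.diff(np.array(a),axis=0).round(1))"
```

```text
t 6.7 loc [-136.6   -0.3   97. ] toolx-vs-cradle 0.056176643810090354 gap 69.47531130077468 gf 7.999984762282111 F [-0.06  0.07 -1.64]
[[11.1  1.5]
 [11.2  0.2]
 [11.1 -1.2]
 [10.9 -2.6]
 [10.5 -3.9]
 [10.  -5.1]
 [ 9.3 -6.3]
 [ 8.4 -7.4]]
```

Call:
{"api": "drive_tool", "payload": {
  "hand": [0.4,0.4,0.4,0.4,0.4,0.4,0.4,0.4],
  "translation": [
    [0.5,0,0],
    [0.6,0,-0.1],
    [0.5,0,0],
    [0.6,0,0],
    [0.6,0,0.1],
    [0.5,0,0.05],
    [1.1,0,0.25],
    [0,0,0]
  ],
  "twist": [0,0,0,0,0,0,0,0]
}}

```text
time_s: 7.5
eef_pos: [0.5312, -0.139, 0.0958]
orientation: [0.634, 0.774, 0.0, 0.001]
wrist_force: [0.1, -1.0, 4.4]
finger_gap: 0.0698
grasp_force: 8.0
```

```bash
python3 -c "
from h import *;st();cv2.imwrite('pics/s3.png',cv2.resize(read_camera('side')[180:340,225:425,::-1],None,fx=3,fy=3))"
```

```text
t 7.5 loc [-92.5  -1.5  95.8] toolx-vs-cradle 0.10528019289066037 gap 69.76422361214328 gf 8.0003308539699 F [ 0.09 -1.03  4.39]
```

View pics/s3.png

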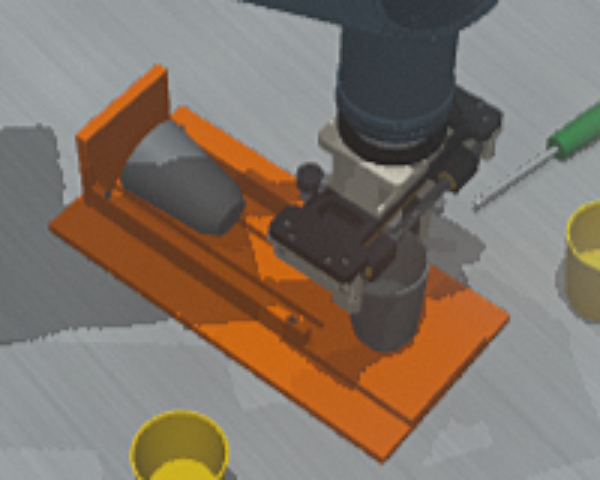

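The cup leans a little but its foot mostly dragged, because it had little load on the pad at first. The foot is now pressed with about 4 N. I'll reduce the grip and continue the arc.

Call:
{"api": "drive_tool", "payload": {
  "hand": [0.4,0.4,0.4,0.4],
  "translation": [
    [0,0,0],
    [0.6,0,0],
    [0.6,0,0.05],
    [0,0,0]
  ],
  "twist": [0,0,0,0],
  "squeeze": 4
}}

```text
time_s: 7.95
eef_pos: [0.5281, -0.1274, 0.0946]
orientation: [0.634, 0.773, 0.0, 0.0]
wrist_force: [1.5, 0.1, 5.6]
finger_gap: 0.07
grasp_force: 4.0
```

```bash
python3 -c "
from h import *;st();im=read_camera('side');cv2.imwrite('pics/s4.png',cv2.resize(im[215:320,300:400,::-1],None,fx=5,fy=5,interpolation=cv2.INTER_CUBIC))"
```

```text
t 7.95 loc [-80.6  -0.8  94.6] toolx-vs-cradle 0.0756687167500445 gap 69.99783741920675 gf 4.000292142882245 F [1.49 0.1  5.6 ]
```

View pics/s4.png

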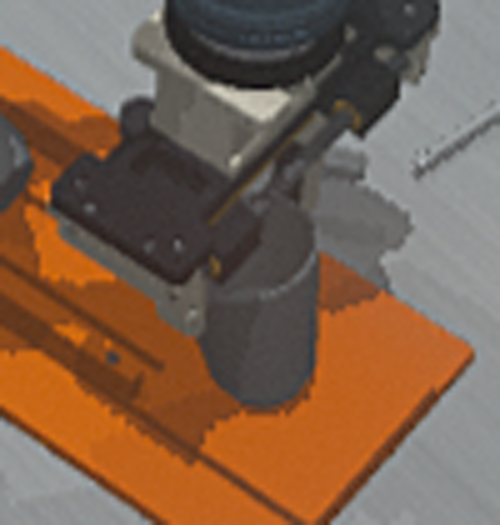

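```bash
python3 - <<'E'
from h import *
ph=np.linspace(0,2*np.pi,73)
def sil(th,xr,zr):
    P=[]
    for s,r in((0,18),(14,25.5),(90,35)):
        for p in ph:
            a=s-90;b=r*np.cos(p)
            P.append(wld([xr+a*np.sin(th)+b*np.cos(th),-1+r*np.sin(p),zr+a*np.cos(th)-b*np.sin(th)]))
    return proj("side",P)
for d in(0,10,20,30,40):
    th=np.radians(d);zr=22+18*np.sin(th)+90*np.cos(th)
    u=sil(th,-81,zr);b=u[:146];i=b[:,1].argmax();r=u[146:]
    f=lambda q:((q-[300,215])*5).round()
    print(d,"foot bottom",f(b[i]),"foot maxx",f(b[b[:,0].argmax()]),"rim low",f(r[r[:,1].argmax()]),"rim right",f(r[r[:,0].argmax()]),"zr",zr)
E
```

```text
0 foot bottom [231. 388.] foot maxx [284. 343.] rim low [241. 309.] rim right [315. 249.] zr 112.0
10 foot bottom [254. 400.] foot maxx [307. 350.] rim low [234. 301.] rim right [315. 240.] zr 113.75836496910347
20 foot bottom [273. 411.] foot maxx [329. 356.] rim low [219. 298.] rim right [313. 234.] zr 112.7286984505938
30 foot bottom [292. 423.] foot maxx [348. 359.] rim low [205. 300.] rim right [310. 226.] zr 108.94228634059948
40 foot bottom [308. 434.] foot maxx [364. 364.] rim low [194. 306.] rim right [305. 227.] zr 102.51417685506573
```

The picture matches a tilt of about 14°, which is past the 11° where pressing the rim down helps the tipping. I'll go on, more downward.

Call:
{"api": "drive_tool", "payload": {
  "hand": [0.4,0.4,0.4,0.4,0.4,0.4,0.4],
  "translation": [
    [0.5,0,0.2],
    [0.5,0,0.2],
    [0.5,0,0.2],
    [0.5,0,0.2],
    [0.6,0,0.3],
    [0.6,0,0.3],
    [0,0,0]
  ],
  "twist": [0,0,0,0,0,0,0],
  "squeeze": 6
}}

```text
time_s: 8.7
eef_pos: [0.5218, -0.0953, 0.0802]
orientation: [0.634, 0.773, 0.001, -0.0]
wrist_force: [0.3, 2.2, 6.1]
finger_gap: 0.0691
grasp_force: 6.0
```

```bash
python3 -c "
from h import *;st()"
```

```text
t 8.7 loc [-47.9  -0.8  80.2] toolx-vs-cradle 0.07496587588400416 gap 69.11365669177762 gf 6.000266711853328 F [0.27 2.23 6.14]
```

```bash
cat >> h.py <<'E'
ph=np.linspace(0,2*np.pi,73)
def foot(th,xr,zr,y=-1):
    P=[]
    for s,r in((0,18),(14,25.5)):
        for p in ph:
            a=s-90;b=r*np.cos(p)
            P.append(wld([xr+a*np.sin(th)+b*np.cos(th),y+r*np.sin(p),zr+a*np.cos(th)-b*np.sin(th)]))
    return proj("side",P)
E
python3 - <<'E'
from h import *
im=cv2.cvtColor(read_camera("side"),cv2.COLOR_RGB2HSV)
g=(im[...,1]<90)
for v in range(262,312,2): print(v,"".join("#" if g[v,u] else "." for u in range(310,400,1)))
for d in(15,25,35,45):
    th=np.radians(d);q=foot(th,-47.9,22+18*np.sin(th)+90*np.cos(th));print(d,q[q[:,1].argmax()].round(),q[q[:,0].argmax()].round(), 22+18*np.sin(th)+90*np.cos(th))
E
```

```text
262 ###################..#######################......########################################
264 ####################..######################.........#####################################
266 ..##################.########################............#################################
268 .....#########################################..............##############################
270 ........######################################.................###########################
272 ..........#####################################...................########################
274 ...........#####################################.....................#####################
276 ..............#####..###########################........................##################
278 .......................##########################..........................###############
280 ........................#########################..............................###########
282 .........................#########################................................########
284 ...........................######################..
[... 756 characters left out ...]
..........................#################
302 .......................................................................###################
304 .....................................................................#####################
306 ##..................................................................######################
308 #####.............................................................########################
310 ########........................................................##########################
15 [342. 289.] [352. 278.] 113.59206717786152
25 [345. 291.] [356. 279.] 111.17482954463108
35 [349. 293.] [360. 280.] 106.0480598403281
45 [352. 295.] [363. 286.] 98.36753236814714
```

The foot position fits about 35° of tilt. I'll continue down to about 65° and then release.

Call:
{"api": "drive_tool", "payload": {
  "hand": [0.4,0.4,0.4,0.4,0.4,0.4,0.4],
  "translation": [
    [0.5,0,0.3],
    [0.5,0,0.4],
    [0.5,0,0.5],
    [0.4,0,0.5],
    [0.4,0,0.5],
    [0.4,0,0.5],
    [0,0,0]
  ],
  "twist": [0,0,0,0,0,0,0]
}}

```text
time_s: 9.45
eef_pos: [0.5155, -0.0695, 0.0521]
orientation: [0.634, 0.773, -0.0, -0.001]
wrist_force: [0.0, -0.5, -0.0]
finger_gap: 0.0693
grasp_force: 6.0
```

```bash
python3 - <<'E'
from h import *
st()
im=cv2.cvtColor(read_camera("side"),cv2.COLOR_RGB2HSV)
g=(im[...,1]<90)
for v in range(258,300,2): print(v,"".join("#" if g[v,u] else "." for u in range(300,390,1)))
x=loc(manip.get_obs()["eef_pos"])[0]
for d in(45,55,62,70):
    th=np.radians(d);q=foot(th,x,22+18*np.sin(th)+90*np.cos(th));print(d,q[q[:,1].argmax()].round(),q[q[:,0].argmax()].round(), 22+18*np.sin(th)+90*np.cos(th))
E
```

```text
t 9.45 loc [-21.3   0.3  52.1] toolx-vs-cradle 0.08647561120974956 gap 69.25755304942963 gf 6.000302648308207 F [ 0.01 -0.46 -0.05]
258 ###########################################...........####################################
260 ############################################.............#################################
262 ###############################################.............##############################
264 ####################.##########################................###########################
266 ####################..##########################...................#######################
268 ...##############################################.....................####################
270 ......#############################################......................#################
272 .........###########################################........................##############
274 ...........#########.################################..........................###########
276 .............#######...###############################............................########
278 ..............
[... 504 characters left out ...]
##########.....................................
290 ......................................#############.......................................
292 .........................................#######..........................................
294 ........................................................................................##
296 ......................................................................................####
298 #....................................................................................#####
45 [343. 289.] [354. 281.] 98.36753236814714
55 [346. 291.] [357. 281.] 88.366616068796
62 [348. 292.] [359. 282.] 80.14549732219086
70 [349. 294.] [360. 282.] 69.69628007345655
```

Call:
{"api": "drive_tool", "payload": {
  "hand": [0.4,0.4,0.4,0.2,0,-0.4,-1,-1,-1,-1],
  "translation": [
    [0.4,0,0.4],
    [0.3,0,0.4],
    [0,0,0],
    [0,0,0],
    [0,0,0],
    [0,0,0],
    [0,0,0],
    [0,0,0],
    [0,0,0],
    [0,0,0]
  ],
  "twist": [0,0,0,0,0,0,0,0,0,0]
}}

```text
time_s: 10.5
eef_pos: [0.5151, -0.0633, 0.0452]
orientation: [0.634, 0.773, 0.0, 0.0]
wrist_force: [0.1, 0.1, -0.1]
finger_gap: 0.0924
grasp_force: 0.0
```

Call:
{"api": "drive_tool", "payload": {
  "hand": [-1,-1,-1,-1,-1,-1,-1,-1],
  "translation": [
    [0,0,-2.5],
    [0,0,-3],
    [0,0,-3],
    [0,0,-2.5],
    [-3,0,0],
    [-3,0,0],
    [-3,0,0],
    [0,0,0]
  ],
  "twist": [0,0,0,0,0,0,0,0]
}}

```text
time_s: 11.3
eef_pos: [0.5335, -0.1549, 0.1553]
orientation: [0.635, 0.772, -0.0, 0.001]
wrist_force: [0.7, 1.2, -0.6]
finger_gap: 0.093
grasp_force: 0.0
```

```bash
python3 - <<'E'
from h import *
import json
st();m=camera_model("wrist");im=read_camera("wrist");cv2.imwrite("pics/w5.png",im[:,:,::-1]);np.save("w5.npy",m,allow_pickle=True)
cv2.imwrite("pics/w5c.png",np.hstack([im[0:360,170:470,::-1],cv2.resize(read_camera("side")[215:335,260:410,::-1],None,fx=3,fy=3)]))
E
```

```text
t 11.3 loc [-108.6   -0.7  155.3] toolx-vs-cradle -0.10147850903149447 gap 93.01759587456675 gf 0.0 F [ 0.75  1.22 -0.65]
```

View pics/w5c.png

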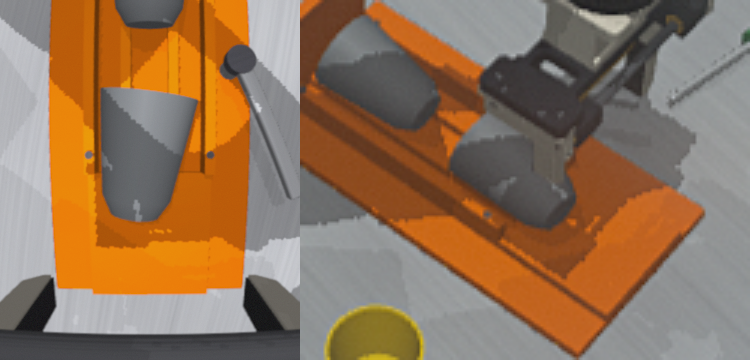

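The cup now lies with its mouth towards the stop, slightly yawed, with the foot near wrist pixel (308,214) and the mouth edge near (318,92). I'll measure it.

```bash
python3 - <<'E'
from h import *
st();m=np.load("w5.npy",allow_pickle=True).item()
for n,u,z in[("foot",(308,218),.045),("footL",(278,205),.045),("footR",(335,205),.045),("mouthL",(272,88),.054),("mouthR",(367,99),.054),("hub",(409,60),.065),("b1",(261,170),.04),("b2",(379,170),.04),("lyfoot",(317,25),.04),("padend",(318,292),.022)]: print(n,loc(fish(u,z,m)).round(1))
E
```

```text
t 11.4 loc [-105.2   -0.2  154.9] toolx-vs-cradle -0.024995293825753606 gap 92.7678033512818 gf 0.0 F [-0.99  0.17 -0.27]
foot [-94.1   8.4  45. ]
footL [-84.   30.9  45. ]
footR [-84.2 -12.   45. ]
mouthL [ 2.6 33.2 54. ]
mouthR [ -5.7 -34.2  54. ]
hub [ 22.5 -62.6  65. ]
b1 [-57.7  43.9  40. ]
b2 [-57.9 -45.5  40. ]
lyfoot [54.6  1.2 40. ]
padend [-163.9    1.1   22. ]
```

Call:
{"api": "drive_tool", "payload": {
  "hand": [-1,-1,-1,-1,-1,-1,-1],
  "translation": [
    [2.1,0,0],
    [0,0,2.5],
    [0,0,3],
    [0,0,3],
    [0,0,2.5],
    [0,0,1.2],
    [0,0,0]
  ],
  "twist": [0,0,0,0,0,0,0]
}}

```text
time_s: 12.1
eef_pos: [0.5272, -0.1294, 0.0317]
orientation: [0.634, 0.774, -0.0, -0.002]
wrist_force: [0.8, -0.2, -0.1]
finger_gap: 0.0931
grasp_force: 0.0
```

Call:
{"api": "drive_tool", "payload": {
  "hand": [-0.4,0,0.2,0.3,0.4,0.4,0.4,0.4],
  "translation": [
    [0,0,0],
    [0,0,0],
    [0,0,0],
    [0,0,0],
    [0,0,0],
    [0,0,0],
    [0,0,0],
    [0,0,0]
  ],
  "twist": [0,0,0,0,0,0,0,0],
  "squeeze": 4
}}

```text
time_s: 12.9
eef_pos: [0.5286, -0.131, 0.0333]
orientation: [0.634, 0.773, -0.0, 0.0]
wrist_force: [-0.4, -1.1, 1.3]
finger_gap: 0.0457
grasp_force: 3.6
```

```bash
python3 -c "
from h import *;st()"
```

```text
t 12.9 loc [-84.2  -0.6  33.3] toolx-vs-cradle 0.0627600707373972 gap 45.70926860835375 gf 3.6358379732700996 F [-0.4  -1.09  1.34]
```

Call:
{"api": "drive_tool", "payload": {
  "hand": [0,-0.4,-0.6,-0.6,-0.6,-0.6,0,0.57,0.57,0.57],
  "translation": [
    [0,0,0],
    [0,0,0],
    [0,0,0.2],
    [-1.2,0,0],
    [-1.2,0,0],
    [0,0,0],
    [0,0,0],
    [0,0,0],
    [0,0,0],
    [0,0,0]
  ],
  "twist": [0,0,0,0,0,0,0,0,0,0]
}}

```text
time_s: 13.9
eef_pos: [0.5332, -0.1541, 0.0312]
orientation: [0.634, 0.773, -0.0, -0.0]
wrist_force: [-0.2, -1.2, 0.2]
finger_gap: 0.0471
grasp_force: 0.0
```

Call:
{"api": "drive_tool", "payload": {
  "hand": [0.57,0.57,0.57,0.57,0.57,0.57,0.57,0.57],
  "translation": [
    [0.5,-0.1,0],
    [1,0,0],
    [1,0,0],
    [1,0,0],
    [1,0,0],
    [1,0,0],
    [1,0,0],
    [0,0,0]
  ],
  "twist": [0,0,0,0,0,0,0,0]
}}

```text
time_s: 14.7
eef_pos: [0.519, -0.0892, 0.0311]
orientation: [0.634, 0.774, 0.0, -0.0]
wrist_force: [-0.0, -0.3, 0.2]
finger_gap: 0.0201
grasp_force: 0.0
```

```bash
python3 -c "
from h import *;st()
m=camera_model('wrist');im=read_camera('wrist');np.save('w6.npy',m,allow_pickle=True);cv2.imwrite('pics/w6.png',im[:,:,::-1])
g=cv2.cvtColor(im,cv2.COLOR_RGB2HSV)[...,1]<100
for v in range(0,300,8): print(v,''.join('#' if g[v,u] else '.' for u in range(220,430,2)))"
```

```text
t 14.7 loc [-41.4   0.8  31.1] toolx-vs-cradle 0.1390863102235187 gap 20.08271430854627 gf 0.0 F [-0.04 -0.3   0.18]
0 ..................####################################################################...................
8 ...................###################################################################...................
16 ...................##################################################################....................
24 ....................#################################################################....................
32 ....................################################################################.....................
40 .....................###############################################################.....................
48 ......................#############################################################......................
56 ........................#########################################################........................
64 .................###############################################################################.........
72 .
[... 2481 characters left out ...]
##################......................
256 .........................#########################################################.......................
264 ...........................#####################################################.........................
272 ..............................###############################################............................
280 ...........................################################################..............................
288 ......................########################################################...........................
296 ....................###################.....####################################.........................
```

The silhouettes are straight and lined up. I'll keep pushing.

Call:
{"api": "drive_tool", "payload": {
  "hand": [0.57,0.57,0.57,0.57,0.57,0.57,0.57],
  "translation": [
    [0.7,0,0],
    [0.7,0,0],
    [0.7,0,0],
    [0.7,0,0],
    [0.7,0,0],
    [0.7,0,0],
    [0,0,0]
  ],
  "twist": [0,0,0,0,0,0,0]
}}

```text
time_s: 15.45
eef_pos: [0.5108, -0.0484, 0.031]
orientation: [0.634, 0.774, 0.0, -0.001]
wrist_force: [0.3, -0.5, -0.4]
finger_gap: 0.0201
grasp_force: 0.0
```

Call:
{"api": "drive_tool", "payload": {
  "hand": [0.57,0.57,0.57,0.57,0.57],
  "translation": [
    [0.5,0,0],
    [0.5,0,0],
    [0.5,0,0],
    [0.5,0,0],
    [0,0,0]
  ],
  "twist": [0,0,0,0,0]
}}

```text
time_s: 15.95
eef_pos: [0.507, -0.0293, 0.0311]
orientation: [0.634, 0.773, 0.0, -0.0]
wrist_force: [0.5, 0.3, 0.2]
finger_gap: 0.0202
grasp_force: 0.4
```

```bash
python3 -c "
from h import *;st()
m=camera_model('wrist');im=read_camera('wrist');np.save('w7.npy',m,allow_pickle=True);cv2.imwrite('pics/w7.png',im[:,:,::-1])
g=cv2.cvtColor(im,cv2.COLOR_RGB2HSV)[...,1]<100
for v in range(0,300,10): print(v,''.join('#' if g[v,u] else '.' for u in range(220,430,3)))"
```

```text
t 15.95 loc [19.8  0.8 31.1] toolx-vs-cradle 0.08891988283954788 gap 20.231456076107285 gf 0.4163198560905812 F [0.5  0.33 0.21]
0 ......#########################################################.......
10 #.....#########################################################......#
20 .......########################################################......#
30 .......#######################################################........
40 ........#####################################################.........
50 ........#####################################################.........
60 .........####################################################.........
70 ....#############################################################.....
80 .....############################################################.....
90 .....###########################################################......
100 ......##########################################################......
110 ......#########################################################.......
120 .......########################################################.......
130 ...
[... 567 characters left out ...]
#############............
210 .............#############################################............
220 .............############################################.............
230 ..............###########################################.............
240 ...............#########################################..............
250 ................#######################################...............
260 .................#####################################................
270 ...................#################################..................
280 ..................################################....................
290 ...............#####################################..................
```

Nesting is under way. Now small steps to the stop, watching the force.

Call:
{"api": "drive_tool", "payload": {
  "hand": [0.57,0.57,0.57,0.57],
  "translation": [
    [0.3,0,0],
    [0.3,0,0],
    [0.3,0,0],
    [0,0,0]
  ],
  "twist": [0,0,0,0]
}}

```text
time_s: 16.4
eef_pos: [0.5081, -0.0237, 0.0321]
orientation: [0.634, 0.774, -0.0, 0.003]
wrist_force: [2.3, -10.5, 1.5]
finger_gap: 0.0198
grasp_force: 5.7
```

Call:
{"api": "drive_tool", "payload": {
  "hand": [0.57,0.57,0.57],
  "translation": [
    [0.2,0,0],
    [0.1,0,0],
    [0,0,0]
  ],
  "twist": [0,0,0]
}}

```text
time_s: 16.7
eef_pos: [0.5091, -0.0231, 0.0329]
orientation: [0.634, 0.774, -0.0, 0.006]
wrist_force: [2.8, -19.7, 3.2]
finger_gap: 0.0199
grasp_force: 9.5
```

```bash
python3 -c "
from h import *;st()"
```

```text
t 16.7 loc [25.5 -2.4 32.9] toolx-vs-cradle 0.12397389600826614 gap 19.94051109857172 gf 9.547340953722596 F [  2.84 -19.71   3.19]
```

Home: the finger front is at about 33 mm, where the nested foot's top edge should be, with 20 N against the stop. I'll back out, rise and go to the outside of the keeper bar.

Call:
{"api": "drive_tool", "payload": {
  "hand": [0.57,0.57,0.57,1,1,1,1,1],
  "translation": [
    [-1.5,0,0],
    [-1.5,0,0],
    [-1,0,0],
    [0,0,-2.5],
    [0,0,-3],
    [0,0,-3],
    [0,0,-1],
    [0,0,0]
  ],
  "twist": [0,0,0,0,0,0,0,0]
}}

```text
time_s: 17.5
eef_pos: [0.5137, -0.0579, 0.1272]
orientation: [0.634, 0.773, 0.001, 0.001]
wrist_force: [0.4, -0.6, 0.4]
finger_gap: 0.0004
grasp_force: 0.0
```

Call:
{"api": "drive_tool", "payload": {
  "hand": [1,1,1,1,1,1],
  "translation": [
    [-0.5,2.7,0],
    [-0.5,2.7,0],
    [-0.5,2.7,0],
    [-0.5,2.7,0],
    [0,2.5,0],
    [0,0,0]
  ],
  "twist": [0,0,0,0,0,0]
}}

```text
time_s: 18.1
eef_pos: [0.6485, -0.0505, 0.1231]
orientation: [0.634, 0.773, -0.0, -0.001]
wrist_force: [-0.5, -0.8, 0.3]
finger_gap: 0.0005
grasp_force: 0.0
```

```bash
python3 - <<'E'
from h import *
st();m=camera_model("wrist");im=read_camera("wrist");st()
side=read_camera("side")
cv2.imwrite("pics/f8.png",np.hstack([im[0:400,150:550,::-1],cv2.resize(side[195:295,245:345,::-1],(400,400),interpolation=cv2.INTER_CUBIC)]))
P=np.array([27,-66]);r=85
pts=[]
for d in(118,110,100,90,80,70,60,50,40,30,20,10,5,0):
    t=np.radians(d);u=np.array([-np.sin(t),np.cos(t)]);n=-np.array([np.cos(t),np.sin(t)])
    c=P+r*u+n*(6+7.5*abs(np.cos(t))+17.5*abs(np.sin(t)));pts.append(c)
pts=np.array(pts);print(np.c_[pts,np.vstack([[0,0],np.diff(pts,axis=0)])].round(1))
E
```

```text
t 18.1 loc [ -28.6 -133.8  123.1] toolx-vs-cradle 0.10085213931250792 gap 0.5069640537867456 gf 0.0 F [-0.49 -0.79  0.32]
t 18.15 loc [ -28.4 -132.1  123.2] toolx-vs-cradle 0.10581676942314289 gap 0.4071786346536994 gf 0.0 F [-0.33  0.35  0.1 ]
[[ -36.3 -128.     0.     0. ]
 [ -44.3 -118.6   -8.     9.4]
 [ -52.4 -104.9   -8.1   13.6]
 [ -58.   -89.5   -5.6   15.4]
 [ -61.   -75.4   -3.    14.1]
 [ -61.4  -60.4   -0.5   15. ]
 [ -59.1  -45.1    2.4   15.4]
 [ -53.7  -29.9    5.4   15.1]
 [ -45.3  -15.7    8.4   14.3]
 [ -33.9   -3.    11.4   12.7]
 [ -20.     7.4   13.9   10.4]
 [  -3.9   14.9   16.     7.5]
 [   4.7   17.4    8.6    2.5]
 [  13.5   19.     8.8    1.6]]
```

View pics/f8.png

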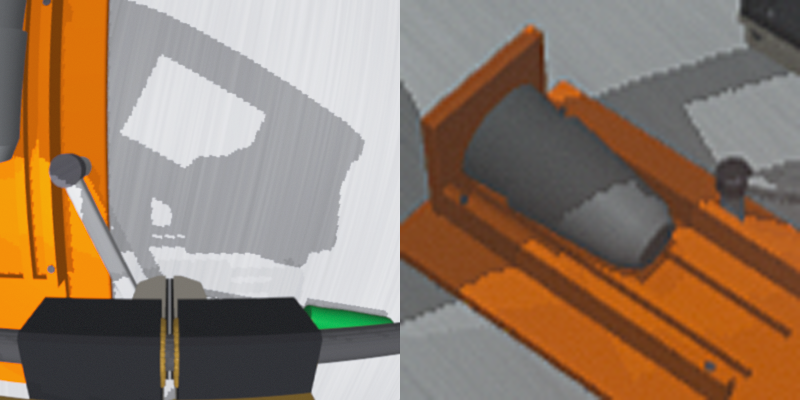

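The right half shows the two cups as one nested cone against the stop, with the foot at about (650,240). The left half shows the keeper bar beyond the closed fingers. Next I'll lower the fingers outside the bar and sweep it shut.

Call:
{"api": "drive_tool", "payload": {
  "hand": [1,1,1,1,1,1],
  "translation": [
    [-0.8,0,0],
    [0,0,2.5],
    [0,0,2.7],
    [0,0,2.5],
    [0,0,0],
    [-0.8,-1.4,0]
  ],
  "twist": [0,0,0,0,0,0]
}}

```text
time_s: 18.8
eef_pos: [0.6366, -0.0691, 0.0492]
orientation: [0.634, 0.774, 0.0, -0.0]
wrist_force: [0.5, 0.6, 0.9]
finger_gap: 0.0003
grasp_force: 0.4
```

Call:
{"api": "drive_tool", "payload": {
  "hand": [1,1,1,1,1,1,1],
  "translation": [
    [-0.8,-1.4,0],
    [-0.6,-1.5,0],
    [-0.3,-1.4,0],
    [0,-1.5,0],
    [0.2,-1.5,0],
    [0.5,-1.5,0],
    [0,0,0]
  ],
  "twist": [0,0,0,0,0,0,0]
}}

```text
time_s: 19.5
eef_pos: [0.5509, -0.0968, 0.0507]
orientation: [0.634, 0.773, -0.0, 0.0]
wrist_force: [-1.2, -0.7, 0.2]
finger_gap: 0.0008
grasp_force: 0.0
```

```bash
python3 -c "
from h import *;st()"
```

```text
t 19.5 loc [-55.  -29.1  50.7] toolx-vs-cradle 0.02798798873720898 gap 0.7851448845480868 gf 0.0 F [-1.16 -0.71  0.24]
```

Call:
{"api": "drive_tool", "payload": {
  "hand": [1,1,1,1,1,1,1],
  "translation": [
    [0.4,-0.7,0.4],
    [0.4,-0.7,0],
    [1.1,-1.3,0],
    [1.4,-1,0],
    [1.6,-0.8,0],
    [0.9,-0.2,0],
    [0,0,0]
  ],
  "twist": [0,0,0,0,0,0,0]
}}

```text
time_s: 20.2
eef_pos: [0.4941, -0.0478, 0.0451]
orientation: [0.634, 0.774, -0.0, -0.001]
wrist_force: [-0.1, -0.3, -0.4]
finger_gap: 0.0004
grasp_force: 0.0
```

```bash
python3 -c "
from h import *;st()"
```

```text
t 20.2 loc [ 4.1 17.1 45.1] toolx-vs-cradle 0.13757958782480273 gap 0.41189265720886153 gf 0.0 F [-0.05 -0.28 -0.43]
```

Call:
{"api": "drive_tool", "payload": {
  "hand": [1,1,1,1],
  "translation": [
    [0.5,0,0],
    [0.4,0,0],
    [0.2,0,0],
    [0,0,0]
  ],
  "twist": [0,0,0,0]
}}

```text
time_s: 20.6
eef_pos: [0.4935, -0.04, 0.0452]
orientation: [0.634, 0.774, -0.001, 0.001]
wrist_force: [-0.2, -7.6, -0.7]
finger_gap: 0.0006
grasp_force: 3.7
```

```bash
python3 -c "
from h import *;st()"
```

```text
t 20.6 loc [11.9 16.1 45.2] toolx-vs-cradle 0.11353741312183274 gap 0.6022367435288494 gf 3.7378739565610886 F [-0.25 -7.6  -0.69]
```

Call:
{"api": "drive_tool", "payload": {
  "hand": [1,1,1,1],
  "translation": [
    [0.2,0,0],
    [0.2,0,0],
    [0,0,0],
    [0,0,0]
  ],
  "twist": [0,0,0,0]
}}

```text
time_s: 21.0
eef_pos: [0.4935, -0.0396, 0.0454]
orientation: [0.633, 0.774, -0.003, 0.004]
wrist_force: [-1.2, -21.6, -4.3]
finger_gap: 0.0006
grasp_force: 10.3
```

```bash
python3 -c "
from h import *;st()"
```

```text
t 21.0 loc [12.2 16.  45.4] toolx-vs-cradle 0.14873429994221965 gap 0.5507590902217572 gf 10.344365313649178 F [ -1.24 -21.59  -4.26]
```

Solid contact: 14 N more moved it only 0.3 mm. I'll back off, rise clear and check with one picture.

Call:
{"api": "drive_tool", "payload": {
  "hand": [1,1,1,1,1,1,1,1,1,1],
  "translation": [
    [-1,0,0],
    [-1.5,0,0],
    [-1.5,0,0],
    [0,0,-3],
    [0,0,-4],
    [0,0,-4],
    [0,0,-3],
    [-2,0,0],
    [-4,0,0],
    [0,0,0]
  ],
  "twist": [0,0,0,0,0,0,0,0,0,0]
}}

```text
time_s: 22.0
eef_pos: [0.5128, -0.1367, 0.1857]
orientation: [0.635, 0.772, -0.0, 0.002]
wrist_force: [-0.1, -0.3, -0.0]
finger_gap: 0.0004
grasp_force: 0.0
```

```bash
python3 - <<'E'
from h import *
st();w=read_camera("wrist");m=camera_model("wrist");np.save("w9.npy",m,allow_pickle=True);s=read_camera("side")
cv2.imwrite("pics/f9.png",np.hstack([cv2.resize(w[0:250,190:440,::-1],(400,400)),cv2.resize(s[195:295,245:345,::-1],(400,400),interpolation=cv2.INTER_CUBIC)]))
E
```

```text
t 22.0 loc [-86.7  16.  185.7] toolx-vs-cradle -0.09447325568953602 gap 0.4146949949237443 gf 0.0 F [-0.15 -0.35 -0.01]
```

View pics/f9.png

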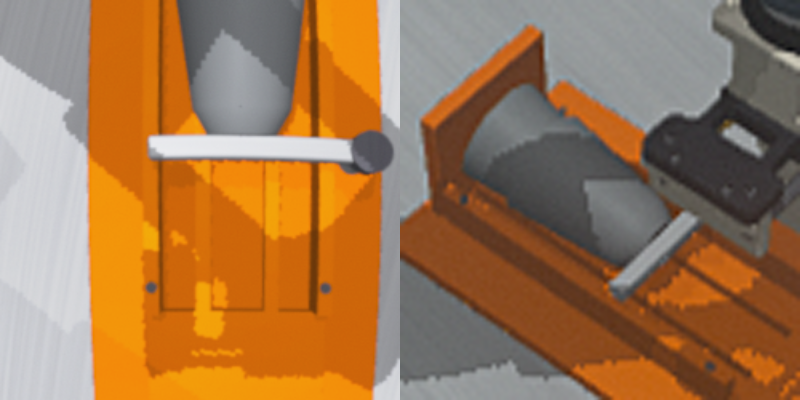

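The bar lies straight across, parallel to the runner ends, and touches just behind the nested foot. The outer cup's rim sits close to the inner cup's rim by the stop. Handing in.

```bash
python3 -c "
from station import manip;print(manip.hand_in())"
```

```text
the job is handed in; nothing more can be done
None
```

The two cups are nested against the end stop, the keeper bar is shut across behind them, and the job was handed in at about 22 s of the 58 s allowed; no verdict came back.

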